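# Hold a test filter over a beam smoke detector

## Robot

A 6-joint arm with a two-finger parallel gripper is mounted at the origin on the work surface. World frame = base frame: x ahead of the robot, y to its left, z up, the work surface at z = 0. Lengths are in m, angles in degrees, forces in N, time in s.
With the tool pointing down it reaches from about 0.4 to 0.825 m from the base axis. Payload 7 kg.
Tool frame: the origin (TCP) lies midway between the tips of the shut fingers; the grasp point (between the pads) lies ctrl.tcp_to_grasp behind it (ctrl.tcp_to_grasp is the distance from the TCP to the grasp point, in m); z points along the fingers, y is the line along which they close (so a half turn about z gives the same grasp; the last joint's range is limited). The gripper opens to 88 mm and grips with 3 to 60 N. Pads are 19 mm wide; open, the fingers measure 130 mm over their backs; the gripper's body (78 mm by 193 mm) begins 47 mm behind the grasp point.
Start: joints at [-54.941, 20.546, 0.682, 0, -70.136, -16.507], TCP at [0.215, -0.64, 0.227] pointing down, gripper open.
Joint ranges: [-176.03, 176.03], [-82.01, 121.73], [-58.28, 71.71], [-173.87, 95.51], [-174.79, -0.11], [-173.66, 173.66]. Speed limits (degrees/s): [136.94, 136.94, 172.46, 180, 180, 180].

## Interface

Orientations are given as [roll, pitch, yaw] about the fixed x, y, z axes, in that order (R = Rz(yaw) Ry(pitch) Rx(roll)).
In Python, from plant import ctrl, imaging, close_job gives the robot as it stands.
- The arm moves only by the shell command python3 -m crank 'ROWS'. ROWS is JSON, a list of rows, each a list of 3 entries, a list of its own where there are three numbers: the shift along the world's x, y, z in m, then the turn, a rotation vector about the world's x, y, z in degrees, then the opening, from -1 (shut) to 1 (fully open), so that 0 is half open. A call has 1 to 12 rows; each row shifts and turns the commanded pose from where the row before left it; what a row does not reach is not made up. A row lasts 1/10 s, in which the tool goes at most 50 mm and 8.59 degrees, less where a joint would pass 70% of its speed; a pose out of reach is approached as far as the arm can. A call is refused whole if a number of a shift passes 0.05 or a number of a turn 8.59, either way. A call with a gripper value outside its range is refused whole. The fingers move at their own pace and stop on an object; the grip force is fixed at half the most. Time passes only in rows, so rows that do not move let the fingers close. It gives the time, the measured TCP pose, the force, the opening and the grip force at its end, in the units of the state.
- ctrl.get_obs(): the state, without advancing time (a new reading comes with each control period).
- imaging.snapshot(name): name is "scene" or "top" or "wrist"; returns (picture, depth): 384x512x3 uint8, blue, green, red; 384x512 float32, m along the optical axis (not along the pixel's ray), 0 where there is no reading.
- imaging.camera_model(name): a dict with "mtx" (3x3 intrinsics, pixels), "R" (3x3) and "t" (3): a world point X has camera coordinates R X + t. Camera axes: x right, y down, z forward; pixel columns grow to the right and rows downward; lengths in m; the calibration is good to about 2 mm. A picture is of the moment at which its call begins: read the wrist's pose just before it. camera_model takes no time and is no camera call; for the wrist camera it gives the pose at the moment of the call.
- close_job(): hands the job in; it is judged then, once.
The state is a dict: "clock": time; "joint_pos": joint angles; "qvel": joint speeds; "tau": joint torques, N m; "tool_pos": TCP position; "orientation": TCP orientation; "force": force on the tool from outside, world axes, zero at the start; "moment": the same for the moment, N m; "opening": finger opening in m; "gripper_force": force on a finger pad.
Only numpy, scipy, OpenCV 4.12 (cv2) and the standard library are available. Lean on these libraries where they do the work, as an engineer would, in place of code of your own. Each camera call takes 0.05 s, during which the arm holds its last target. There are 200 camera calls.

## Task

Lift the lid of the grey filter case open until it rests on its stop and leave it open. Take the test filter from the front slot (the one farther from the lid's hinge) by its frosted end, the end with the notched corner, leaving the other filter in its slot, and hold it label side up, parallel to the detector's tilted lens, so that the middle of its clear window sits squarely over the middle of the lens, about 20 mm clear of it, without touching the detector. Finish while still holding it there, and leave the other things on the bench alone.

Things in the scene. Friction and masses are not known exactly. Their poses are not given: they have to be found in the camera images.
- lid (a joint): hinge of the case lid, rad: 0 shut, 1.8 open on its stop. Free hinge: it falls shut by itself below about 1.3 and falls open onto the stop beyond. The lid weighs about 220 g.
- lid_tab (a point): gripping point in the black lift tab at the middle of the lid's front edge. The tab is 28 mm wide (along the hinge), 10 mm thick and stands out 36 mm; this point is at half its width and thickness, 24 mm out, 46 mm above the bench with the lid shut. It turns with the lid. Axes as lid_hinge.
- lid_hinge (a point): middle of the lid's hinge line, at the back of the case, 32 mm above the bench. y is the hinge axis: the lid opens by turning positively about +y, the tab going up and over. x points from tab to hinge, z up when shut (they turn with the lid). Lid 150 mm (x) x 170 mm (y) x 32 mm.
- slot_front (a point): where a filter's centre is when it stands in the front slot. Axes as case. The slot is 11 mm wide, 124 mm long along y and 22 mm deep, in foam whose top is 28 mm above the bench; a filter's top 28 mm stands clear (28 to 56 mm above the bench).
- slot_rear (a point): the same for the rear slot, 52 mm nearer the hinge.
- case: grey filter case fixed to the bench, 150 mm (x) by 170 mm (y), walls 32 mm high, 64 mm high with its lid shut. Foam insert with two slots 26 mm either side of its middle. Origin under its middle; x from the front (tab) to the hinge, y along the slots, z up.
- filter_a_mid (a point): centre of filter a, a plate 120 x 50 x 8 mm standing on its long edge in a slot, 25 mm below its top edge. x: along the plate to the frosted end; y: out of the label face; z: to the upper, notched long edge. x = 20 to 60 mm is frosted white, to hold it by; the other 80 mm is smoked clear window. The frosted end's upper corner has a 12 x 12 mm square notch (x = 48 to 60 mm).
- filter_b_mid (a point): centre of filter b, the twin of filter a; axes and parts exactly as for filter_a_mid.
- filter_a: filter a. 57 g, may be 20% lighter to 30% heavier. Origin mid lower edge, 25 mm below its _mid, same axes. The paper label is on one face of the frosted end (+y): looking from window to notch, notch up, it is on the left. The filters are alike; either may stand in either slot, frosted end to either side of the case.
- filter_b: filter b; as filter_a.
- filter_a_window (a point): centre of filter a's clear window: mid thickness, half-way up, 20 mm from the plate's centre away from the frosted end. Same axes.
- filter_b_window (a point): the same point on filter b.
- lens (a point): middle of the front of the detector's lens: dark red, 34 mm across, in a black ring 48 mm across standing 6 mm out of the white 72 x 72 x 60 mm head, about 135 mm above the bench. z: lens axis, outwards, 50 degrees from straight up, away from the robot; x: down the slope of the lens face; y: level.
- detector: white training panel 220 x 200 mm fixed to the bench, with a steel yoke (90 mm over its arms) that carries the detector head rigidly. Origin under the panel's middle; low wiring parts on it stay under 40 mm.
- smoke_head: white round smoke detector lying on the bench, 100 mm across, 48 mm high. Bystander, leave it where it is.
- driver: screwdriver 180 mm long with black handle, lying on the bench. Bystander, leave it where it is.
- call_point: red fire call point, 87 x 87 x 50 mm, on the bench. Bystander, leave it where it is.
Things that resemble listed ones, but are neither listed nor needed, are in the scene too. Of the things shaped like the case, the grey one is meant.

How it is judged (in metres and radians):
On the way, in this order (a step that is already met when the one before it is completed fails the run):
1. the lid is open on its stop (value of joint lid above 1.72 rad), for 0.3 s.
2. the front filter is drawn up out of its slot by its frosted end (((height (world z) of filter_a_mid above 0.09 m and contact force between the fingers and filter_a above 1 N and x of the grasp point in the frame of filter_a_mid above 0.018 m and distance between filter_b_mid and slot_rear below 0.012 m) or (height (world z) of filter_b_mid above 0.09 m and contact force between the fingers and filter_b above 1 N and x of the grasp point in the frame of filter_b_mid above 0.018 m and distance between filter_a_mid and slot_rear below 0.012 m))), for 0.2 s.
At the end, for the whole second after the job is handed in: Front filter held still by its frosted end, label up, touching nothing else, parallel to the lens within 15 degrees, window centre 5-45 mm out from it and within 10 mm (slope) and 15 mm (across) of its axis, over 110 mm up; other filter in the rear slot (12 mm), lid over 1.65 rad (((contact force between the fingers and filter_a above 1 N and contact force between filter_a and detector below 0.1 N and contact force between filter_a and case below 0.1 N and height (world z) of filter_a_mid above 0.11 m and x of the grasp point in the frame of filter_a_mid between 0.018 and 0.065 m and angle between filter_a_mid's own y axis and vertical below 1.22 rad and angle between the y axis of filter_a_mid and the z axis of lens, either way round below 0.26 rad and z of filter_a_window in the frame of lens between 0.005 and 0.045 m and x of filter_a_window in the frame of lens between -0.01 and 0.01 m and y of filter_a_window in the frame of lens between -0.015 and 0.015 m and linear speed of filter_a below 0.03 m/s and distance between filter_b_mid and slot_rear below 0.012 m) or (contact force between the fingers and filter_b above 1 N and contact force between filter_b and detector below 0.1 N and contact force between filter_b and case below 0.1 N and height (world z) of filter_b_mid above 0.11 m and x of the grasp point in the frame of filter_b_mid between 0.018 and 0.065 m and angle between filter_b_mid's own y axis and vertical below 1.22 rad and angle between the y axis of filter_b_mid and the z axis of lens, either way round below 0.26 rad and z of filter_b_window in the frame of lens between 0.005 and 0.045 m and x of filter_b_window in the frame of lens between -0.01 and 0.01 m and y of filter_b_window in the frame of lens between -0.015 and 0.015 m and linear speed of filter_b below 0.03 m/s and distance between filter_a_mid and slot_rear below 0.012 m)) and value of joint lid above 1.65 rad); the arm keeps its last pose, push and grip.
It fails at once if a bystander is pushed away (over 30 mm) (distance of any of smoke_head, driver, call_point from where it was at the start of the episode above 0.03 m).
It fails at once if the filter is pressed against the detector (over 3 N) (contact force between any of filter_a, filter_b and detector above 3 N).
It fails at once if the robot strikes the detector (over 10 N) (contact force between any of the arm, the fingers and detector above 10 N).
It also fails if it takes over 61 s, if anything falls off the work surface, if the arm or the gripper's body presses on something with over 40 N, if the wrist force passes 120 N, or if a joint passes its speed limit or range.

## Working session

There is one attempt and no reset: what is moved stays moved. The work goes in short steps, Python scripts to look and compute and a shell command to move; the robot and the scene stay as the last step left them, time stands still between calls to the robot, and variables do not carry over. Pictures are saved under pics/ and viewed, at most 10 in all, crops included, and the job is handed in when it is done.

```bash
mkdir -p pics; ls
cat > h.py <<'E'
import numpy as np,cv2
from plant import ctrl,imaging
def snap(n,save=None):
    m=imaging.camera_model(n);p,d=imaging.snapshot(n)
    if save: cv2.imwrite('pics/'+save,p)
    np.savez('/tmp/'+n+'.npz',p=p,d=d,K=m['mtx'],R=m['R'],t=m['t'])
    return p,d,m
def cloud(n):
    z=np.load('/tmp/'+n+'.npz');d=z['d'];v,u=np.mgrid[:d.shape[0],:d.shape[1]]
    K=z['K'];c=np.stack([(u-K[0,2])/K[0,0]*d,(v-K[1,2])/K[1,1]*d,d],-1)
    W=(c-z['t'].reshape(3))@z['R'];W[d==0]=np.nan
    return W,z['p']
E
python3 - <<'E'
from h import *
a=snap('scene')[0];b=snap('top')[0]
cv2.imwrite('pics/a.png',cv2.resize(a,(800,600),interpolation=cv2.INTER_CUBIC))
cv2.imwrite('pics/b.png',cv2.resize(b,(800,600),interpolation=cv2.INTER_CUBIC))
print(ctrl.get_obs(),ctrl.tcp_to_grasp)
E
```

```text
pics
{'clock': 0.1, 'joint_pos': array([-5.49405405e+01,  2.05859533e+01,  6.38091502e-01, -1.67508919e-02,
       -7.01366893e+01, -1.65065673e+01]), 'qvel': array([-0.01536264,  0.00898101,  0.16864052,  0.06798791,  0.05173651,
       -0.00324114]), 'tau': array([-8.71877110e-04, -5.84163952e+01,  2.93753922e+01,  7.01546296e+00,
        1.01958291e-02, -6.66019355e-05]), 'tool_pos': array([ 0.21458952, -0.63950713,  0.22572796]), 'orientation': array([ 1.79914459e+02, -8.92635273e-03, -1.61452804e+02]), 'force': array([-0.50963944, -0.104387  , -0.34268952]), 'moment': array([ 0.01933966, -0.05304032,  0.00535773]), 'gripper_force': 0.0, 'opening': 0.08769428314387726} 0.0188
```

View pics/a.png

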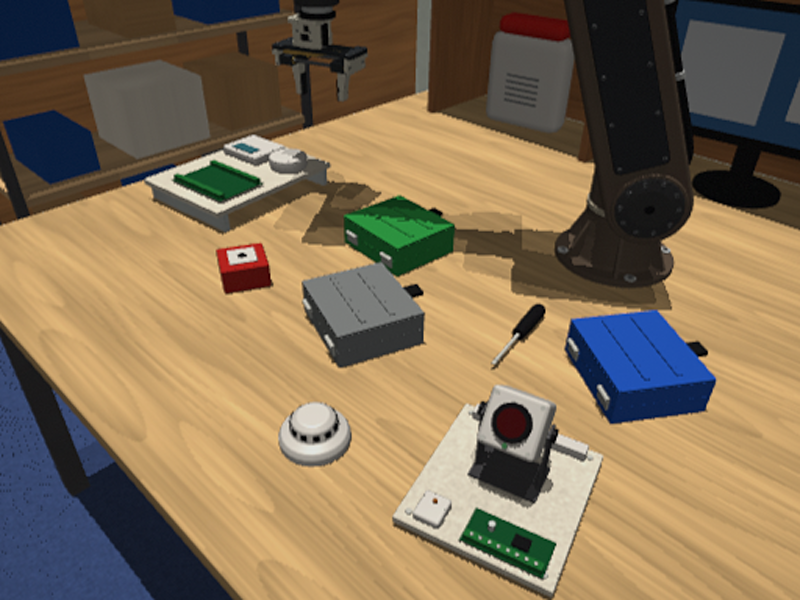

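View pics/b.png

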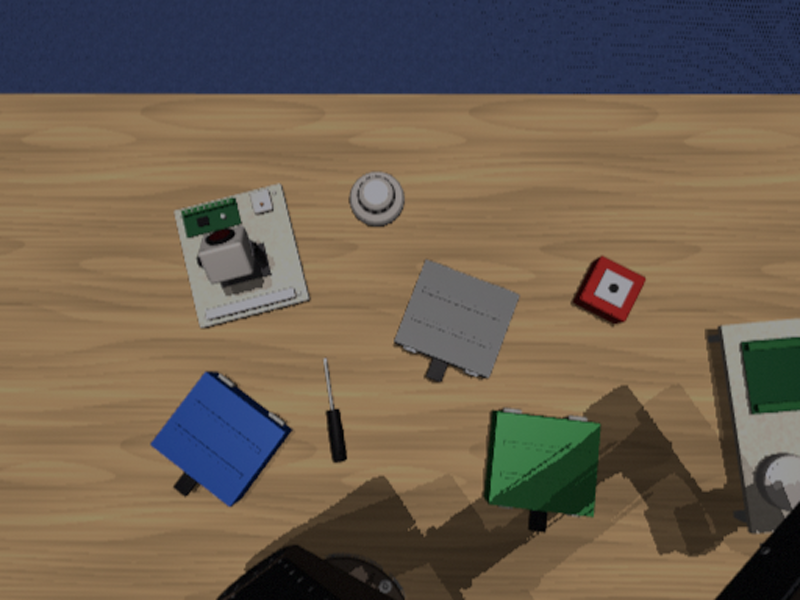

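Shaped like the case in the top view: blue (220,440), green (545,465) and grey (457,318). The grey one, with its tab at (437,370), is the one meant. The detector head is at (227,252) with its lens facing away from the robot. Next I'll measure both and confirm with a crop.

Run:
```python
from h import *
W,p=cloud('top')
hsv=cv2.cvtColor(p,cv2.COLOR_BGR2HSV)
v,u=np.mgrid[:384,:512]
m=(W[...,2]>.055)&(W[...,2]<.075)&(u>240)&(u<345)&(v>160)&(v<250)
P=W[m];r=cv2.minAreaRect((P[:,:2]*1000).astype(np.float32));print('lid',r,cv2.boxPoints(r),np.median(P[:,2]),m.sum())
t=(W[...,2]>.03)&(W[...,2]<.054)&(u>265)&(u<295)&(v>226)&(v<250)&(hsv[...,2]<60)
T=W[t];print('tab',T.mean(0),t.sum(),cv2.minAreaRect((T[:,:2]*1000).astype(np.float32)))
W2,p2=cloud('scene');h2=cv2.cvtColor(p2,cv2.COLOR_BGR2HSV)
v,u=np.mgrid[:384,:512]
l=(u>308)&(u<348)&(v>252)&(v<290)&((h2[...,0]<8)|(h2[...,0]>172))&(h2[...,1]>120)&(W2[...,2]>.09)
L=W2[l];c=L.mean(0);_,s,V=np.linalg.svd(L-c);n=V[2]*np.sign(V[2][2]);print('lens',c,n,s,l.sum(),np.degrees(np.arccos(n[2])),np.degrees(np.arctan2(n[1],n[0])),L.min(0),L.max(0))
# panel, driver extents
for nm,(a,b,cc,d),lo,hi in [('panel',(110,200,115,212),.004,.02),('head',(120,170,140,185),.09,.25),('yoke+',(110,200,115,212),.03,.25)]:
    v,u=np.mgrid[:384,:512];q=(u>a)&(u<b)&(v>cc)&(v<d)&(W[...,2]>lo)&(W[...,2]<hi);Q=W[q];r=cv2.minAreaRect((Q[:,:2]*1000).astype(np.float32));print(nm,r,Q[:,2].max())
cv2.imwrite('pics/c.png',cv2.resize(p[155:255,100:345],None,fx=3.2,fy=3.2,interpolation=cv2.INTER_CUBIC))
```

```text
lid ((511.3504943847656, -183.87681579589844), (170.01312255859375, 180.7501220703125), 69.61497497558594) [[ 397.02527 -232.07959]
 [ 566.45557 -295.03976]
 [ 625.6757  -135.67404]
 [ 456.24542  -72.71387]] 0.06514001704229301 3701
tab [ 0.43839998 -0.15671795  0.05139331] 124 ((436.2983093261719, -161.98397827148438), (39.15085983276367, 35.41814422607422), 70.63009643554688)
lens [0.64409027 0.19396796 0.13527076] [0.74434641 0.20327722 0.63610282] [0.15398568 0.14922624 0.02138055] 300 50.498173225164294 15.274723164304989 [0.63179054 0.17668442 0.12123737] [0.65606428 0.21015065 0.14924809]
panel ((640.9024047851562, 195.60675048828125), (277.5784912109375, 254.44447326660156), 1.5930463075637817) 0.019999029955457815
head ((619.5029907226562, 187.3118133544922), (86.6198501586914, 96.62318420410156), 14.116586685180664) 0.16070210266981505
yoke+ ((638.5489501953125, 195.01632690429688), (206.10699462890625, 160.81866455078125), 16.194215774536133) 0.16070210266981505
```

View pics/c.png

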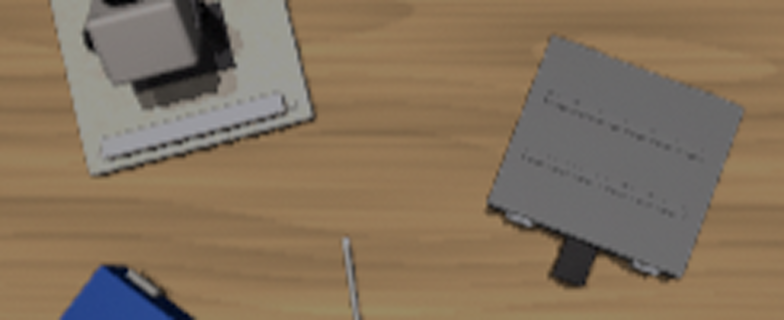

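The crop confirms it: grey lid with dashed slot marks, and the black tab at crop (572,260). Case yaw is about -20.4°, hinge at (0.596,-0.215), tab point at (0.433,-0.155). Moving above the tab.

```bash
python3 -m crank '[[[0.018,0.0405,-0.002],[0,0,-3.2],1],[[0.018,0.0405,-0.002],[0,0,-3.2],1],[[0.018,0.0405,-0.002],[0,0,-3.2],1],[[0.018,0.0405,-0.002],[0,0,-3.2],1],[[0.018,0.0405,-0.002],[0,0,-3.2],1],[[0.018,0.0405,-0.002],[0,0,-3.2],1],[[0.018,0.0405,-0.002],[0,0,-3.2],1],[[0.018,0.0405,-0.002],[0,0,-3.2],1],[[0.018,0.0405,-0.002],[0,0,-3.2],1],[[0.018,0.0405,-0.002],[0,0,-3.2],1],[[0.018,0.0405,-0.002],[0,0,-3.2],1],[[0.018,0.0405,-0.002],[0,0,-3.2],1]]'; python3 -m crank '[[[0,0,-0.02],[0,0,0],1],[[0,0,-0.02],[0,0,0],1],[[0,0,0],[0,0,0],1],[[0,0,0],[0,0,0],1]]'
python3 - <<'E'
from h import *
p,d,m=snap('wrist','w1.png'); W,_=cloud('wrist')
o=ctrl.get_obs();print(o['tool_pos'],o['orientation'],o['joint_pos'])
hsv=cv2.cvtColor(p,cv2.COLOR_BGR2HSV)
x=np.array([.937,-.348]);y=np.array([.348,.937])
c=(W[...,2]>.035)&(W[...,2]<.056)&(hsv[...,2]<70)&(np.hypot(W[...,0]-.433,W[...,1]+.1545)<.04)
T=W[c];q=(T[:,:2]-[.433,-.1545]);print(c.sum(),T.mean(0),np.percentile(q@x,[2,98]),np.percentile(q@y,[2,98]))
E
```

```text
clock: 1.3
tool_pos: [0.4309, -0.1521, 0.2026]
orientation: [180.0, 0.0, 160.0]
force: [1.4, -0.3, 0.2]
opening: 0.0878
gripper_force: 0.0
clock: 1.7
tool_pos: [0.4306, -0.1541, 0.1627]
orientation: [-180.0, -0.0, 160.2]
force: [-0.2, 1.2, 0.4]
opening: 0.0876
gripper_force: 0.0
[ 0.43102069 -0.15420927  0.16326371] [-1.79986316e+02  2.43510112e-02  1.60145526e+02] [ 5.10490667e+00  2.90798246e+00 -3.09661080e+01  2.73238962e-02
 -5.61096102e+01 -1.14974616e+02]
1395 [ 0.44026836 -0.15831384  0.05006962] [-0.01346826  0.02259232] [-0.0296281   0.02908822]
```

View pics/w1.png

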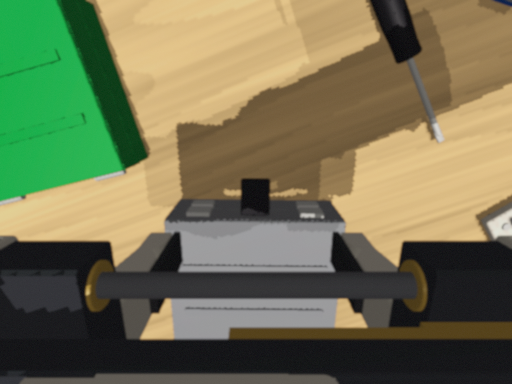

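The black tab is at (255,195) in the wrist view, centred between the fingers. Descending and gripping.

```bash
python3 -m crank '[[[0.0005,0,-0.017],[0,0,0],1],[[0.0005,0,-0.017],[0,0,0],1],[[0,0,-0.017],[0,0,0],1],[[0,0,-0.017],[0,0,0],1],[[0,0,-0.017],[0,0,0],1],[[0,0,-0.017],[0,0,0],1],[[0,0,-0.017],[0,0,0],1],[[0,0,-0.017],[0,0,0],1],[[0,0,0],[0,0,0],0],[[0,0,0],[0,0,0],-0.7],[[0,0,0],[0,0,0],-0.7],[[0,0,0],[0,0,0],-0.7]]';python3 -m crank '[[[0,0,0],[0,0,0],-0.7],[[0,0,0],[0,0,0],-0.7],[[0,0,0],[0,0,0],-0.7],[[0,0,0],[0,0,0],-0.7]]'
```

```text
clock: 2.95
tool_pos: [0.4326, -0.1539, 0.0276]
orientation: [180.0, 0.1, 160.2]
force: [-0.1, -0.3, -0.2]
opening: 0.0611
gripper_force: 0.0
clock: 3.35
tool_pos: [0.4314, -0.1543, 0.0266]
orientation: [-180.0, -0.0, 160.2]
force: [-1.1, -28.2, -1.4]
opening: 0.0295
gripper_force: 13.2
```

Run:
```python
import numpy as np
th=np.radians(np.linspace(0,99,34));ph=th*0.45
# local x,z in case frame
gx=-.174*np.cos(th)+.014*np.sin(th);gz=.174*np.sin(th)+.014*np.cos(th)
x=gx-.0188*np.sin(ph);z=gz-.0188*np.cos(ph)
dx=np.diff(x);dz=np.diff(z)
for i in range(33):print(f"[[{dx[i]*.937:.4f},{-dx[i]*.348:.4f},{dz[i]:.4f}],[0.47,1.26,0],-1]",i)
```

```text
[[0.0005,-0.0002,0.0091],[0.47,1.26,0],-1] 0
[[0.0009,-0.0003,0.0090],[0.47,1.26,0],-1] 1
[[0.0014,-0.0005,0.0090],[0.47,1.26,0],-1] 2
[[0.0018,-0.0007,0.0089],[0.47,1.26,0],-1] 3
[[0.0022,-0.0008,0.0087],[0.47,1.26,0],-1] 4
[[0.0027,-0.0010,0.0086],[0.47,1.26,0],-1] 5
[[0.0031,-0.0011,0.0084],[0.47,1.26,0],-1] 6
[[0.0035,-0.0013,0.0082],[0.47,1.26,0],-1] 7
[[0.0039,-0.0014,0.0080],[0.47,1.26,0],-1] 8
[[0.0043,-0.0016,0.0078],[0.47,1.26,0],-1] 9
[[0.0046,-0.0017,0.0075],[0.47,1.26,0],-1] 10
[[0.0050,-0.0019,0.0072],[0.47,1.26,0],-1] 11
[[0.0053,-0.0020,0.0069],[0.47,1.26,0],-1] 12
[[0.0057,-0.0021,0.0066],[0.47,1.26,0],-1] 13
[[0.0060,-0.0022,0.0063],[0.47,1.26,0],-1] 14
[[0.0063,-0.0023,0.0059],[0.47,1.26,0],-1] 15
[[0.0066,-0.0024,0.0055],[0.47,1.26,0],-1] 16
[[0.0068,-0.0025,0.0051],[0.47,1.26,0],-1] 17
[[0.0070,-0.0026,0.0047],[0.47,1.26,0],-1] 18
[[0.0073,-0.0027,0.0043],[0.47,1.26,0],-1] 19
[[0.0075,-0.0028,0.0039],[0.47,1.26,0],-1] 20
[[0.0076,-0.0028,0.0035],[0.47,1.26,0],-1] 21
[[0.0078,-0.0029,0.0030],[0.47,1.26,0],-1] 22
[[0.0079,-0.0029,0.0026],[0.47,1.26,0],-1] 23
[[0.0080,-0.0030,0.0021],[0.47,1.26,0],-1] 24
[[0.0081,-0.0030,0.0017],[0.47,1.26,0],-1] 25
[[0.0082,-0.0030,0.0012],[0.47,1.26,0],-1] 26
[[0.0082,-0.0031,0.0007],[0.47,1.26,0],-1] 27
[[0.0082,-0.0031,0.0003],[0.47,1.26,0],-1] 28
[[0.0082,-0.0031,-0.0002],[0.47,1.26,0],-1] 29
[[0.0082,-0.0030,-0.0007],[0.47,1.26,0],-1] 30
[[0.0081,-0.0030,-0.0011],[0.47,1.26,0],-1] 31
[[0.0081,-0.0030,-0.0016],[0.47,1.26,0],-1] 32
```

```bash
python3 -m crank '[[[0,0,0],[0,0,0],-1],[[0,0,0],[0,0,0],-1],[[0.0005,0,0.009],[0.47,1.26,0],-1],[[0.001,-0.0003,0.009],[0.47,1.26,0],-1],[[0.0014,-0.0005,0.009],[0.47,1.26,0],-1],[[0.0018,-0.0007,0.009],[0.47,1.26,0],-1],[[0.0022,-0.0008,0.0087],[0.47,1.26,0],-1],[[0.0027,-0.001,0.0086],[0.47,1.26,0],-1],[[0.0031,-0.0011,0.0084],[0.47,1.26,0],-1],[[0.0035,-0.0013,0.0082],[0.47,1.26,0],-1],[[0.0039,-0.0014,0.008],[0.47,1.26,0],-1],[[0.0043,-0.0016,0.0078],[0.47,1.26,0],-1]]'
```

```text
clock: 4.55
tool_pos: [0.4547, -0.1642, 0.1121]
orientation: [-180.0, -13.7, 160.1]
force: [-1.7, -9.1, -4.7]
opening: 0.0278
gripper_force: 30.0
```

```bash
python3 -m crank '[[[0.0046,-0.0017,0.0075],[0.47,1.26,0],-1],[[0.005,-0.0019,0.0072],[0.47,1.26,0],-1],[[0.0053,-0.002,0.0069],[0.47,1.26,0],-1],[[0.0057,-0.0021,0.0066],[0.47,1.26,0],-1],[[0.006,-0.0022,0.0063],[0.47,1.26,0],-1],[[0.0063,-0.0023,0.0059],[0.47,1.26,0],-1],[[0.0066,-0.0024,0.0055],[0.47,1.26,0],-1],[[0.0068,-0.0025,0.0051],[0.47,1.26,0],-1],[[0.007,-0.0026,0.0047],[0.47,1.26,0],-1],[[0.0073,-0.0027,0.0043],[0.47,1.26,0],-1],[[0.0075,-0.0028,0.0039],[0.47,1.26,0],-1],[[0.0076,-0.0028,0.0035],[0.47,1.26,0],-1]]';python3 -m crank '[[[0.0078,-0.0029,0.003],[0.47,1.26,0],-1],[[0.008,-0.0029,0.0026],[0.47,1.26,0],-1],[[0.008,-0.003,0.002],[0.47,1.26,0],-1],[[0.008,-0.003,0.0017],[0.47,1.26,0],-1],[[0.008,-0.003,0.0012],[0.47,1.26,0],-1],[[0.008,-0.003,0.0007],[0.47,1.26,0],-1],[[0.008,-0.003,0.0003],[0.47,1.26,0],-1],[[0.008,-0.003,0],[0.47,1.26,0],-1],[[0.008,-0.003,-0.0007],[0.47,1.26,0],-1],[[0.008,-0.003,-0.001],[0.47,1.26,0],-1],[[0,0,0],[0,0,0],-1],[[0,0,0],[0,0,0],-1]]'
```

```text
clock: 5.75
tool_pos: [0.5302, -0.1925, 0.1797]
orientation: [179.9, -29.9, 160.1]
force: [-4.4, -7.6, -2.2]
opening: 0.0275
gripper_force: 30.0
clock: 6.95
tool_pos: [0.6107, -0.2226, 0.1892]
orientation: [179.7, -43.2, 160.1]
force: [-2.3, -7.7, 0.1]
opening: 0.0278
gripper_force: 30.0
```

Lid is at about 95° (past the 75° balance point). Releasing, then lifting clear.

```bash
python3 -m crank '[[[0,0,0],[0,0,0],0.5],[[0,0,0],[0,0,0],1],[[0,0,0],[0,0,0],1],[[0,0,0],[0,0,0],1],[[0,0,0],[0,0,0],1],[[0,0,0.015],[0,0,0],1],[[0,0,0.02],[0,0,0],1],[[0,0,0.02],[0,0,0],1],[[0,0,0.02],[0,0,0],1],[[0,0,0.02],[0,0,0],1],[[0,0,0.02],[0,0,0],1],[[0,0,0],[0,0,0],1]]';python3 -m crank '[[[-0.02,0.02,0],[-2.09,-5.6,0],1],[[-0.02,0.02,0],[-2.09,-5.6,0],1],[[-0.02,0.02,0],[-2.09,-5.6,0],1],[[-0.02,0.02,0],[-2.09,-5.6,0],1],[[-0.02,0.02,0],[-2.09,-5.6,0],1],[[-0.02,0.02,0],[-2.09,-5.6,0],1],[[-0.02,0.03,0],[-1.5,-4.1,0],1],[[-0.02,0.03,0],[-1.2,-3.5,0],1],[[-0.02,0.03,0],[0,0,0],1],[[-0.01,0.03,0],[0,0,0],1],[[0,0,0],[0,0,0],1]]'
python3 - <<'E'
from h import *
a=snap('scene')[0];b=snap('top')[0]
A=cv2.resize(a[130:270,160:310],(600,560),interpolation=cv2.INTER_CUBIC)
cv2.imwrite('pics/d.png',A)
cv2.imwrite('pics/e.png',cv2.resize(b[140:260,220:360],(700,600),interpolation=cv2.INTER_CUBIC))
E
```

```text
clock: 8.15
tool_pos: [0.6121, -0.2209, 0.309]
orientation: [179.4, -42.6, 160.4]
force: [-0.5, -0.2, 0.9]
opening: 0.0877
gripper_force: 0.0
clock: 9.25
tool_pos: [0.4203, 0.0218, 0.3057]
orientation: [179.7, 1.0, 160.4]
force: [0.2, -0.2, 0.4]
opening: 0.0876
gripper_force: 0.0
```

View pics/d.png

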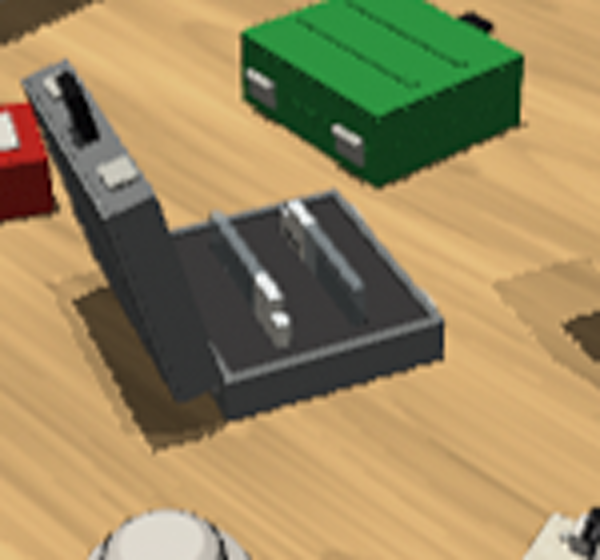

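View pics/e.png

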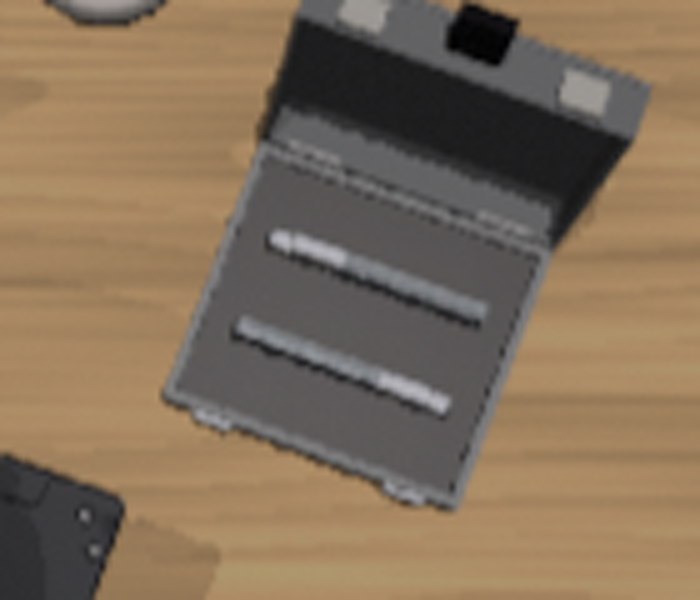

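Lid is on its stop. The front filter runs (235,325)–(450,405) in the top crop with its frosted end at right (375–450), towards -y. So its label faces the hinge, and no half turn is needed. Measuring it.

Run:
```python
from h import *
W,p=cloud('top');x=np.array([.937,-.348]);y=np.array([.348,.937])
q=(W[...,:2]-[.5255,-.189]);X=q@x;Y=q@y
for n,s in(('front',-.026),('rear',.026)):
    m=(W[...,2]>.047)&(W[...,2]<.066)&(abs(X-s)<.018)&(abs(Y)<.07)
    P=W[m];u=P.mean(0);r=cv2.minAreaRect((P[:,:2]*1000).astype(np.float32));_,_,V=np.linalg.svd(P[:,:2]-u[:2]);print(n,m.sum(),u,X[m].mean(),np.percentile(Y[m],[1,50,99]),np.degrees(np.arctan2(V[0][1],V[0][0])),r)
    br=p[m].mean(1); 
    for a in np.arange(-.06,.06,.01):
        k=(Y[m]>a)&(Y[m]<a+.01);print(round(a,3),round(br[k].mean()) if k.any() else None,end=' ')
    print()
o=ctrl.get_obs();print(o['tool_pos'],o['orientation'],o['joint_pos'])
```

```text
front 141 [ 0.50269922 -0.17474261  0.05588028] -0.02632590213206624 [-0.04855065  0.00485333  0.05857058] -110.4472660427948 ((502.3943786621094, -176.84268188476562), (112.9730453491211, 8.705288887023926), 70.00480651855469)
-0.06 168 -0.05 160 -0.04 167 -0.03 159 -0.02 126 -0.01 128 0.0 126 0.01 131 0.02 127 0.03 130 0.04 125 0.05 126 
rear 143 [ 0.54717318 -0.20359584  0.05610861] 0.025387125291779833 [-0.05844978 -0.00476541  0.04698625] -110.50096416897799 ((547.4218139648438, -203.59487915039062), (107.66757202148438, 8.565387725830078), 69.57078552246094)
-0.06 121 -0.05 119 -0.04 124 -0.03 120 -0.02 124 -0.01 122 0.0 120 0.01 125 0.02 158 0.03 162 0.04 155 0.05 None 
[0.42139402 0.02013841 0.3052204 ] [179.81921395   0.96049627 160.29295548] [  30.40233736   -7.76591781  -21.97067881    0.6427747   -75.0414031
 -140.2696965 ]
```

```bash
python3 -m crank '[[[0.0057,-0.0194,-0.0115],[0,0,7.45],0.5],[[0.0057,-0.0194,-0.0115],[0,0,7.45],0],[[0.0057,-0.0194,-0.0115],[0,0,7.45],-0.3],[[0.0057,-0.0194,-0.0115],[0,0,7.45],-0.3],[[0.0057,-0.0194,-0.0115],[0,0,7.45],-0.3],[[0.0057,-0.0194,-0.0115],[0,0,7.45],-0.3],[[0.0057,-0.0194,-0.0115],[0,0,7.45],-0.3],[[0.0057,-0.0194,-0.0115],[0,0,7.45],-0.3],[[0.0057,-0.0194,-0.0115],[0,0,7.45],-0.3],[[0.0057,-0.0194,-0.0115],[0,0,7.45],-0.3],[[0.0057,-0.0194,-0.0115],[0,0,7.45],-0.3],[[0.0057,-0.0194,-0.0115],[0,0,7.45],-0.3]]';python3 -m crank '[[[0,0,-0.025],[0,0,0],-0.3],[[0,0,-0.025],[0,0,0],-0.3],[[0,0,0],[0,0,0],-0.3],[[0,0,0],[0,0,0],-0.3],[[0,0,0],[0,0,0],-0.3]]'
python3 - <<'E'
from h import *
o=ctrl.get_obs();print(o['tool_pos'],o['orientation'],o['joint_pos'])
snap('wrist','w2.png');W,p=cloud('wrist')
x=np.array([.937,-.348]);y=np.array([.348,.937]);q=(W[...,:2]-[.5255,-.189]);X=q@x;Y=q@y
m=(W[...,2]>.045)&(W[...,2]<.062)&(abs(X+.026)<.015)&(abs(Y)<.07)
print(m.sum(),X[m].mean(),np.percentile(Y[m],[1,99]) if m.any() else 0)
E
```

```text
clock: 10.55
tool_pos: [0.4899, -0.2155, 0.1656]
orientation: [179.8, 0.9, -110.2]
force: [-0.2, -0.2, -0.1]
opening: 0.0306
gripper_force: 0.0
clock: 11.05
tool_pos: [0.4909, -0.2138, 0.1177]
orientation: [180.0, 0.9, -110.5]
force: [-0.6, 0.8, 1.0]
opening: 0.0309
gripper_force: 0.0
[ 0.49089161 -0.21381104  0.11773131] [ 179.98443169    0.89696523 -110.45247424] [ -3.19916767  13.22754965 -24.83516462  -1.09756596 -51.69121227
 -16.57464084]
897 -0.027978429107324797 [-0.04991949  0.05697406]
```

View pics/w2.png

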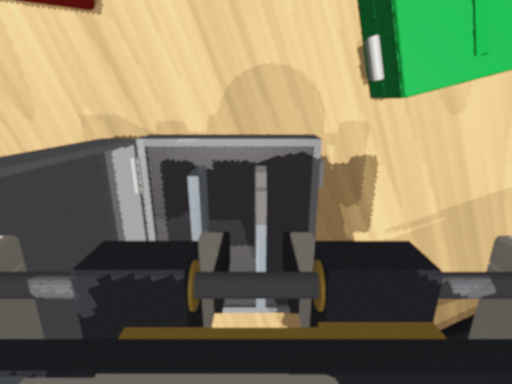

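The filter is centred between the fingers (column 261 against finger centre 258), and the wrist view shows the notch at (260,175). Descending and closing.

```bash
python3 -m crank '[[[-0.0025,0.001,-0.011],[0,0,0],-0.3],[[0,0,-0.011],[0,0,0],-0.3],[[0,0,-0.011],[0,0,0],-0.3],[[0,0,-0.011],[0,0,0],-0.3],[[0,0,-0.011],[0,0,0],-0.3],[[0,0,-0.011],[0,0,0],-0.3],[[0,0,-0.011],[0,0,0],-0.3],[[0,0,-0.0105],[0,0,0],-0.3],[[0,0,0],[0,0,0],-0.3],[[0,0,0],[0,0,0],-1],[[0,0,0],[0,0,0],-1],[[0,0,0],[0,0,0],-1]]';python3 -m crank '[[[0,0,0],[0,0,0],-1],[[0,0,0],[0,0,0],-1],[[0,0,0],[0,0,0],-1],[[0,0,0],[0,0,0],-1]]'
```

```text
clock: 12.3
tool_pos: [0.4875, -0.2122, 0.0287]
orientation: [179.9, 0.9, -110.5]
force: [-0.2, 1.1, 0.0]
opening: 0.0122
gripper_force: 0.0
clock: 12.7
tool_pos: [0.4875, -0.2122, 0.0289]
orientation: [179.9, 0.9, -110.4]
force: [-0.4, -0.4, -0.2]
opening: 0.0079
gripper_force: 30.0
```

```bash
python3 -m crank '[[[0,0,0.008],[0,0,0],-1],[[0,0,0.012],[0,0,0],-1],[[0,0,0.02],[0,0,0],-1],[[0,0,0.02],[0,0,0],-1],[[0,0,0.025],[0,0,0],-1],[[0,0,0.025],[0,0,0],-1],[[0,0,0.025],[0,0,0],-1],[[0,0,0.025],[0,0,0],-1],[[0,0,0.025],[0,0,0],-1],[[0,0,0.025],[0,0,0],-1],[[0,0,0.01],[0,0,0],-1],[[0,0,0],[0,0,0],-1]]'
python3 - <<'E'
import numpy as np
from scipy.spatial.transform import Rotation as R
from h import *
o=ctrl.get_obs();print(o['opening'],o['gripper_force'])
n0=np.radians(15.3);t=np.radians(50)
lz=np.array([np.sin(t)*np.cos(n0),np.sin(t)*np.sin(n0),np.cos(t)]);ly=np.array([-np.sin(n0),np.cos(n0),0]);lx=np.cross(ly,lz)
L=np.array([.6441,.194,.1353])
R0=R.from_euler('xyz',o['orientation'],degrees=True).as_matrix()
# tool axes in final: z=lx, y=+-lz matching current
a=np.array([.937,-.348,0]);s=np.sign(R0[:,1]@a);print('s',s)
yy=s*lz;F=np.c_[np.cross(yy,lx),yy,lx]
G=L+.022*lz-.054*ly-.0185*lx;T=G+.0188*lx
print('final TCP',T,R.from_matrix(F).as_euler('xyz',degrees=True),'pre',T+.08*lz,'lz',lz,'lx',lx)
d=R.from_matrix(F@R0.T).as_rotvec(degrees=True);print('rotvec',d,'cur',o['tool_pos'],'shift',T-o['tool_pos'])
E
```

```text
clock: 13.9
tool_pos: [0.4882, -0.2123, 0.2512]
orientation: [-179.9, 1.0, -110.4]
force: [-0.9, 0.3, 0.1]
opening: 0.0075
gripper_force: 30.0
0.0074725708694037465 30.000080913305283
s -1.0
final TCP [0.67479081 0.14641183 0.14921151] [-140.     0.   -74.7] pre [0.73390232 0.16258291 0.20063452] lz [0.73889385 0.20213848 0.64278761] lx [ 0.62000556  0.16961433 -0.76604444]
rotvec [ -2.74033009 -40.42933575  33.93209468] cur [ 0.48819508 -0.21231809  0.25116979] shift [ 0.18659573  0.35872992 -0.10195828]
```

```bash
python3 -m crank '[[[0.0205,0.0313,0],[-0.23,-3.37,2.83],-1],[[0.0205,0.0313,0],[-0.23,-3.37,2.83],-1],[[0.0205,0.0313,0],[-0.23,-3.37,2.83],-1],[[0.0205,0.0313,0],[-0.23,-3.37,2.83],-1],[[0.0205,0.0313,0],[-0.23,-3.37,2.83],-1],[[0.0205,0.0313,0],[-0.23,-3.37,2.83],-1],[[0.0205,0.0313,0],[-0.23,-3.37,2.83],-1],[[0.0205,0.0313,0],[-0.23,-3.37,2.83],-1],[[0.0205,0.0313,0],[-0.23,-3.37,2.83],-1],[[0.0205,0.0313,0],[-0.23,-3.37,2.83],-1],[[0.0205,0.0313,0],[-0.23,-3.37,2.83],-1],[[0.0205,0.0313,0],[-0.23,-3.37,2.83],-1]]';python3 -m crank '[[[0,0,0],[0,0,0],-1],[[0,0,0],[0,0,0],-1]]'
python3 - <<'E'
from h import *
from scipy.spatial.transform import Rotation as R
o=ctrl.get_obs();print(o['tool_pos'],o['orientation'],o['joint_pos'],o['gripper_force'])
a=snap('scene')[0];snap('top')
cv2.imwrite('pics/f.png',cv2.resize(a[150:384,200:450],(641,600),interpolation=cv2.INTER_CUBIC))
R0=R.from_euler('xyz',o['orientation'],degrees=True).as_matrix();G=o['tool_pos']-.0188*R0[:,2]
# predicted filter frame: fz=-toolz, fy=-tooly (s=-1), fx=fy x fz
fy=-R0[:,1];fz=-R0[:,2];fx=np.cross(fy,fz)
print('fx',fx,'fy',fy)
for n in('scene','top'):
    W,p=cloud(n);q=W-G;a,b,c=q@fx,q@fy,q@fz
    m=(abs(b)<.012)&(c>-.055)&(c<.02)&(a<-.022)&(a>-.12)&np.isfinite(a)
    P=W[m]
    if m.sum()>30:
        cc=P.mean(0);_,s,V=np.linalg.svd(P-cc);nn=V[2]*np.sign(V[2]@fy);print(n,m.sum(),'a',np.percentile(a[m],[1,99]),'b',np.median(b[m]),'c',np.percentile(c[m],[1,99]),'tilt',np.degrees(np.arccos(nn@fy)),nn)
E
```

```text
clock: 15.1
tool_pos: [0.7279, 0.1269, 0.2593]
orientation: [-142.1, -0.1, -77.9]
force: [2.4, -2.7, 1.0]
opening: 0.008
gripper_force: 30.0
clock: 15.3
tool_pos: [0.7289, 0.1218, 0.2614]
orientation: [-142.0, -0.1, -78.3]
force: [0.1, -1.6, -0.9]
opening: 0.0074
gripper_force: 30.0
[0.72885484 0.12182446 0.26143096] [-1.42030751e+02 -1.22576548e-01 -7.83379826e+01] [ 22.67358078   6.3772464  -40.38612222  49.91724792  -8.96057751
 -58.21797229] 29.99950334429741
fx [ 0.20213764 -0.97935479  0.00213936] fy [0.77180131 0.16064282 0.61523705]
scene 1489 a [-0.09296581 -0.02280159] b 0.0024236920633465067 c [-0.04195176  0.00735079] tilt 0.6493267168534224 [0.76669776 0.16999829 0.61909218]
top 41 a [-0.09408132 -0.08176064] b 0.004961322070321262 c [-0.03814712  0.00949225] tilt 6.524107730708762 [0.70245862 0.12933883 0.69987381]
```

View pics/f.png

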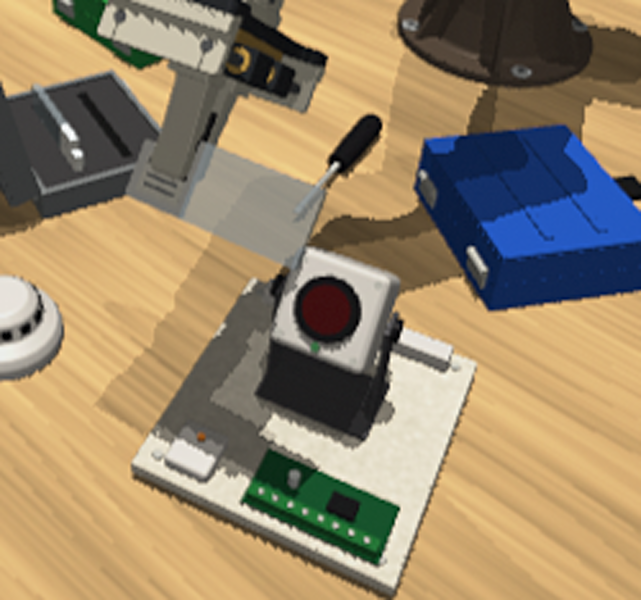

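The filter hangs in the fingers as predicted (grasp at +34 mm, plane within about 1°), but joint 5 is near its limit, so I'll fit a small kinematic model to find an in-plane turn that is safe.

```bash
cat > kin.py <<'E'
import numpy as np
from scipy.optimize import least_squares
from scipy.spatial.transform import Rotation as R
J=np.array([[-54.941,20.586,.638,-.017,-70.137,-16.507],[5.105,2.908,-30.966,.027,-56.11,-114.975],[30.402,-7.766,-21.971,.643,-75.041,-140.27],[-3.199,13.228,-24.835,-1.098,-51.691,-16.575],[22.674,6.377,-40.386,49.917,-8.961,-58.218]])
P=np.array([[.2146,-.6395,.2257],[.43102,-.15421,.16326],[.42139,.02014,.30522],[.49089,-.21381,.11773],[.72885,.12182,.26143]])
E=np.array([[179.914,-.009,-161.453],[-179.986,.0243,160.146],[179.819,.96,160.293],[179.984,.897,-110.452],[-142.031,-.1226,-78.338]])
def rot(ax,a): return R.from_euler(ax,a,degrees=True).as_matrix()
def fk(j,p):
    a,e,L1,L2,L3,h,d=p[:7];s4,s5,s6=p[7:10] if len(p)>7 else (1,1,1)
    b=rot('z',j[0]);t=np.radians(j[1]);u=j[1]-j[2]
    F=rot('y',u) # forearm x axis, down by u
    w=np.array([a+L1*np.sin(t),-e,h+L1*np.cos(t)])+F@[L2,0,L3]
    # tool: x fwd; roll j4 about x, pitch -j5 about y, tool z = x dir
    M=b@F@rot('x',s4*j[3])@rot('y',-j[4])@rot('x',s6*j[5])
    T=M@C
    return b@w+T@[0,0,d],T
C=np.eye(3)
def fit():
    global C
    best=None
    for s4 in(1,-1):
        for s6 in(1,-1):
            s=(s4,1,s6);C=np.eye(3)
            Ms=[fk(j,np.r_[np.zeros(7),s])[1] for j in J]
            Rt=[R.from_euler('xyz',e,degrees=True).as_matrix() for e in E]
            Cm=R.from_matrix([m.T@r for m,r in zip(Ms,Rt)]).mean();er=max((R.from_matrix(m).inv()*R.from_matrix(r)*Cm.inv()).magnitude() for m,r in zip(Ms,Rt))
            if best is None or er<best[0]:best=(er,s,Cm.as_matrix())
    C=best[2]
    f=lambda p:np.ravel([fk(j,np.r_[p,best[1]])[0]-q for j,q in zip(J,P)])
    r=least_squares(f,[0,.19,.4,.4,0,.3,.3])
    return best,np.r_[r.x,best[1]],np.abs(r.fun).max()
best,p,err=fit()
lo=np.array([-176,-82,-58.28,-173.9,-174.8,-173.7]);hi=np.array([176,121.7,71.7,95.5,-.11,173.7])
def ik(T,Rd,j0):
    def f(j):
        q,M=fk(j,p);return np.r_[(q-T)*5,(R.from_matrix(M@Rd.T)).as_rotvec()]
    r=least_squares(f,np.clip(j0,lo+.01,hi-.01),bounds=(lo,hi));return r.x,np.abs(r.fun).max()
E
python3 - <<'E'
from kin import *
print('ori err deg',np.degrees(best[0]),best[1],p.round(4),'pos err',err)
n0=np.radians(15.3);t=np.radians(50)
lz=np.array([np.sin(t)*np.cos(n0),np.sin(t)*np.sin(n0),np.cos(t)]);ly=np.array([-np.sin(n0),np.cos(n0),0]);lx=np.cross(ly,lz)
L=np.array([.6441,.194,.1353])
for al in(-40,-30,-20,-10,0,10,20,30):
    A=R.from_rotvec(lz*al,degrees=True).as_matrix();x=A@lx;y=A@ly
    F=np.c_[np.cross(-lz,x),-lz,x]
    j=J[4]
    for h in(.08,.06,.04,.022):
        T=L+h*lz-.054*y+(-.0172+.0188)*x
        j,e=ik(T,F,j)
        if h in(.08,.022):print(al,h,T.round(3),j.round(1),round(e,4))
E
```

```text
ori err deg 0.0007774246768665571 (-1, 1, -1) [ 0.079   0.1743  0.6078  0.3932 -0.0406  0.3723  0.5456 -1.      1.
 -1.    ] pos err 0.06676604785348547
-40 0.08 [0.694 0.164 0.212] [  70.    29.5  -33.3   58.1  -65.6 -114. ] 0.0
-40 0.022 [0.651 0.152 0.175] [  74.3   32.8  -40.2   58.8  -61.7 -124.5] 0.0
-30 0.08 [0.7   0.16  0.206] [  67.    21.7  -41.2   65.3  -55.3 -115.7] 0.0
-30 0.022 [0.657 0.148 0.169] [  71.8   25.5  -49.1   69.1  -52.4 -129.9] 0.0
-20 0.08 [0.706 0.158 0.2  ] [  60.9   15.   -47.2   75.2  -43.9 -117.3] 0.0
-20 0.022 [0.663 0.146 0.162] [  66.1   19.3  -56.3   84.4  -43.4 -136.8] 0.0
-10 0.08 [0.712 0.157 0.193] [  50.7   10.9  -50.5   90.5  -30.5 -121.6] 0.0
-10 0.022 [0.67  0.146 0.155] [  55.1   13.3  -56.4   95.5  -32.4 -133.5] 0.0315
0 0.08 [0.718 0.158 0.185] [  36.6    9.6  -46.5   95.5  -13.5 -113. ] 0.0423
0 0.022 [0.676 0.147 0.148] [  39.4   10.3  -50.2   95.5  -15.  -116.3] 0.0951
10 0.08 [0.724 0.161 0.178] [  21.8   15.1  -48.1 -157.   -15.   152.8] 0.0
10 0.022 [0.681 0.149 0.141] [  22.6   19.6  -57.4 -168.9  -28.2  164.5] 0.0
20 0.08 [0.729 0.165 0.171] [   9.2   21.8  -42.6 -116.2  -26.8  124. ] 0.0
20 0.022 [0.686 0.153 0.134] [   8.5   25.9  -50.7 -132.7  -34.   143.7] 0.0
30 0.08 [0.733 0.171 0.165] [  0.2  29.8 -35.  -97.8 -39.3 114.9] 0.0
30 0.022 [0.69  0.159 0.128] [  -1.2   33.3  -42.  -108.3  -42.2  130.5] 0.0
```

```bash
python3 - <<'E'
s=open('kin.py').read()
i=s.index('def fk');k=s.index('C=np.eye(3)\ndef fit')
s=s[:i]+'''def fk(j,p):
    a,h,vx,vz,L2,L3,d,e1,e4=p[:9];s4,s5,s6=p[9:]
    b=rot('z',j[0]);F=rot('y',j[1]-j[2])
    Q=b@F@rot('x',s4*j[3]);T=Q@rot('y',-j[4])@rot('x',s6*j[5])@C
    return b@(np.array([a,-e1,h])+rot('y',j[1])@[vx,0,vz]+F@[L2,0,L3])+Q@[0,-e4,0]+T@[0,0,d],T
'''+s[k:]
s=s.replace('np.zeros(7)','np.zeros(9)').replace('[0,.19,.4,.4,0,.3,.3]','[0,.3,0,.4,.4,0,.3,.1,.1]')
open('kin.py','w').write(s)
E
cat > sweep.py <<'E'
from kin import *
print(best[:2],p.round(4),'pos err',err)
n0=np.radians(15.3);t=np.radians(50)
lz=np.array([np.sin(t)*np.cos(n0),np.sin(t)*np.sin(n0),np.cos(t)]);ly=np.array([-np.sin(n0),np.cos(n0),0]);lx=np.cross(ly,lz)
L=np.array([.6441,.194,.1353])
if __name__=='__main__':
  for al in(-40,-30,-20,-10,0,10,20,30):
    A=R.from_rotvec(lz*al,degrees=True).as_matrix();x=A@lx;y=A@ly
    F=np.c_[np.cross(-lz,x),-lz,x]
    j=J[4]
    for h in(.08,.06,.04,.022):
        T=L+h*lz-.054*y+(-.0172+.0188)*x
        j,e=ik(T,F,j)
        if h in(.08,.022):print(al,h,T.round(3),j.round(1),round(e,4))
E
python3 sweep.py
```

```text
(1.3568620297574415e-05, (-1, 1, -1)) [-0.000e+00  1.988e-01  1.000e-04  6.016e-01  4.636e-01 -0.000e+00
  3.781e-01  0.000e+00  1.918e-01 -1.000e+00  1.000e+00 -1.000e+00] pos err 1.1252850298404393e-05
-40 0.08 [0.694 0.164 0.212] [  40.2   18.9  -45.2   82.9  -52.8 -110.1] 0.0
-40 0.022 [0.651 0.152 0.175] [  40.6   18.6  -51.7   87.3  -52.4 -118. ] 0.0
-30 0.08 [0.7   0.16  0.206] [  31.    14.3  -48.4   94.8  -39.3 -111.6] 0.0
-30 0.022 [0.657 0.148 0.169] [  32.4   14.2  -53.2   95.5  -40.4 -116.1] 0.0284
-20 0.08 [0.706 0.158 0.2  ] [  24.5   11.7  -47.7   95.5  -26.2 -105.5] 0.0503
-20 0.022 [0.663 0.146 0.162] [  25.9   11.3  -52.1   95.5  -27.5 -108.3] 0.0923
-10 0.08 [0.712 0.157 0.193] [ 17.1  10.4 -46.7  95.5 -11.8 -98.2] 0.0925
-10 0.022 [0.67  0.146 0.155] [ 17.8   9.7 -50.9  95.5 -12.6 -99.4] 0.1446
0 0.08 [0.718 0.158 0.185] [ 24.9  11.4 -40.7  38.8  -2.8 -46.4] 0.0885
0 0.022 [0.676 0.147 0.148] [ 27.8  11.3 -39.9  10.2  -1.1 -19.9] 0.083
10 0.08 [0.724 0.161 0.178] [ 24.9  13.3 -23.3 -16.8 -13.1   9.1] 0.0
10 0.022 [0.681 0.149 0.141] [ 24.8  12.6 -27.8 -23.9  -9.5  16.3] 0.0
20 0.08 [0.729 0.165 0.171] [ 12.4  16.8 -10.2 -44.8 -31.9  42.5] 0.0
20 0.022 [0.686 0.153 0.134] [ 10.2  16.3 -15.2 -51.3 -30.3  51.4] 0.0
30 0.08 [0.733 0.171 0.165] [  4.   21.7  -3.6 -55.8 -46.4  56.2] 0.0
30 0.022 [0.69  0.159 0.128] [  1.8  21.5  -9.2 -60.2 -45.3  64. ] 0.0
```

The kinematic model fits exactly. An in-plane turn of +20° about the lens axis keeps the joints mid-range. Planning the path to it.

```bash
cat > plan.py <<'E'
from sweep import *
from plant import ctrl
o=ctrl.get_obs();j=o['joint_pos'];al=20
A=R.from_rotvec(lz*al,degrees=True).as_matrix();x=A@lx;y=A@ly
F=np.c_[np.cross(-lz,x),-lz,x];R0=R.from_euler('xyz',o['orientation'],degrees=True).as_matrix()
rv=R.from_matrix(F@R0.T).as_rotvec(degrees=True);print('rotvec',rv,np.linalg.norm(rv))
def tgt(h):return L+h*lz-.054*y+(-.0172+.0188)*x
def run(pts,n,R0=R0,j=j):
    T0=o['tool_pos'].copy()
    for sh,r,k in pts:
        for i in range(k):
            T0=T0+np.array(sh)/k;R0=R.from_rotvec(np.array(r)/k,degrees=True).as_matrix()@R0
            jn,e=ik(T0,R0,j);print(T0.round(3),jn.round(1),round(e,4),'max',np.abs(jn-j).max().round(1));j=jn
E
python3 - <<'E'
from plan import *
pre=tgt(.10);sh=pre-o['tool_pos'];print('pre',pre,'shift',sh,'fin',tgt(.022)-pre)
run([(sh,rv,16)],0)
E
```

```text
(1.3568620297574415e-05, (-1, 1, -1)) [-0.000e+00  1.988e-01  1.000e-04  6.016e-01  4.636e-01 -0.000e+00
  3.781e-01  0.000e+00  1.918e-01 -1.000e+00  1.000e+00 -1.000e+00] pos err 1.1252850298404393e-05
rotvec [15.6329756   1.80351509 16.20039005] 22.585287917988968
pre [0.74361792 0.1691844  0.18427886] shift [ 0.01432966  0.04658253 -0.07848688] fin [-0.05763372 -0.0157668  -0.05013743]
[0.73  0.126 0.258] [ 23.4   6.8 -39.4  44.7  -8.4 -53.4] 0.0 max 5.2
[0.731 0.128 0.253] [ 24.6   7.3 -37.7  37.3  -8.7 -46.7] 0.0 max 7.4
[0.732 0.131 0.248] [ 25.7   7.9 -35.3  28.3  -9.7 -38.4] 0.0 max 8.9
[0.733 0.134 0.243] [ 26.4   8.5 -32.3  19.2 -11.1 -29.5] 0.0 max 9.2
[0.734 0.137 0.238] [ 26.4   9.2 -29.3  10.6 -12.8 -20.8] 0.0 max 8.7
[0.735 0.14  0.233] [ 26.    9.8 -26.3   2.8 -14.6 -12.7] 0.0 max 8.2
[0.736 0.143 0.228] [ 25.2  10.4 -23.5  -4.2 -16.5  -5.1] 0.0 max 7.5
[0.736 0.146 0.224] [ 24.1  11.1 -21.  -10.4 -18.3   1.8] 0.0 max 6.9
[0.737 0.149 0.219] [ 22.8  11.8 -18.7 -16.  -20.1   8.1] 0.0 max 6.3
[0.738 0.152 0.214] [ 21.4  12.5 -16.7 -21.  -22.   13.9] 0.0 max 5.8
[0.739 0.155 0.209] [ 20.   13.2 -14.9 -25.6 -23.8  19.2] 0.0 max 5.3
[0.74  0.158 0.204] [ 18.5  13.9 -13.3 -29.7 -25.6  24. ] 0.0 max 4.8
[0.741 0.16  0.199] [ 17.1  14.7 -11.9 -33.4 -27.4  28.5] 0.0 max 4.5
[0.742 0.163 0.194] [ 15.7  15.5 -10.6 -36.8 -29.1  32.6] 0.0 max 4.1
[0.743 0.166 0.189] [ 14.3  16.3  -9.4 -39.9 -30.9  36.3] 0.0 max 3.8
[0.744 0.169 0.184] [ 13.   17.1  -8.4 -42.8 -32.6  39.8] 0.0 max 3.5
```

```bash
python3 -m crank '[[[0.0009,0.0029,-0.0049],[0.98,0.11,1.01],-1],[[0.0009,0.0029,-0.0049],[0.98,0.11,1.01],-1],[[0.0009,0.0029,-0.0049],[0.98,0.11,1.01],-1],[[0.0009,0.0029,-0.0049],[0.98,0.11,1.01],-1],[[0.0009,0.0029,-0.0049],[0.98,0.11,1.01],-1],[[0.0009,0.0029,-0.0049],[0.98,0.11,1.01],-1],[[0.0009,0.0029,-0.0049],[0.98,0.11,1.01],-1],[[0.0009,0.0029,-0.0049],[0.98,0.11,1.01],-1],[[0.0009,0.0029,-0.0049],[0.98,0.11,1.01],-1],[[0.0009,0.0029,-0.0049],[0.98,0.11,1.01],-1],[[0.0009,0.0029,-0.0049],[0.98,0.11,1.01],-1],[[0.0009,0.0029,-0.0049],[0.98,0.11,1.01],-1]]';python3 -m crank '[[[0.0009,0.0029,-0.0049],[0.98,0.11,1.01],-1],[[0.0009,0.0029,-0.0049],[0.98,0.11,1.01],-1],[[0.0009,0.0029,-0.0049],[0.98,0.11,1.01],-1],[[0.0009,0.0029,-0.0049],[0.98,0.11,1.01],-1],[[0,0,0],[0,0,0],-1],[[0,0,0],[0,0,0],-1]]'
python3 - <<'E'
from plan import *
print(o['tool_pos'],o['joint_pos'].round(1))
print('to .06',tgt(.06)-o['tool_pos'],'to .025',tgt(.025)-o['tool_pos'])
run([(tgt(.025)-o['tool_pos'],rv,8)],0)
E
```

```text
clock: 16.6
tool_pos: [0.7402, 0.1604, 0.2049]
orientation: [-139.4, 11.6, -65.7]
force: [-0.2, -0.7, -1.3]
opening: 0.0075
gripper_force: 30.0
clock: 17.2
tool_pos: [0.7442, 0.1704, 0.1854]
orientation: [-138.0, 15.2, -61.5]
force: [-0.2, 0.4, -0.6]
opening: 0.008
gripper_force: 30.0
(1.3568620297574415e-05, (-1, 1, -1)) [-0.000e+00  1.988e-01  1.000e-04  6.016e-01  4.636e-01 -0.000e+00
  3.781e-01  0.000e+00  1.918e-01 -1.000e+00  1.000e+00 -1.000e+00] pos err 1.1252850298404393e-05
rotvec [-0.09365446  0.15759838 -0.00631305] 0.1834346309219622
[0.74423525 0.17044527 0.18535863] [ 13.   17.1  -8.3 -42.9 -32.5  39.9]
to .06 [-0.03017308 -0.00934641 -0.02679127] to .025 [-0.05603436 -0.01642126 -0.04928883]
[0.737 0.168 0.179] [ 12.8  17.   -9.2 -43.8 -32.2  41.1] 0.0 max 1.2
[0.73  0.166 0.173] [ 12.5  16.8 -10.1 -44.8 -31.9  42.4] 0.0 max 1.3
[0.723 0.164 0.167] [ 12.2  16.7 -10.9 -45.7 -31.6  43.7] 0.0 max 1.3
[0.716 0.162 0.161] [ 11.9  16.6 -11.7 -46.7 -31.3  45.1] 0.0 max 1.3
[0.709 0.16  0.155] [ 11.5  16.5 -12.5 -47.7 -31.   46.4] 0.0 max 1.4
[0.702 0.158 0.148] [ 11.2  16.4 -13.3 -48.8 -30.8  47.9] 0.0 max 1.4
[0.695 0.156 0.142] [ 10.8  16.4 -14.1 -49.9 -30.6  49.4] 0.0 max 1.5
[0.688 0.154 0.136] [ 10.4  16.3 -14.9 -51.  -30.4  50.9] 0.0 max 1.5
```

```bash
python3 -m crank '[[[-0.0056,-0.0017,-0.005],[0,0,0],-1],[[-0.0056,-0.0017,-0.005],[0,0,0],-1],[[-0.0056,-0.0017,-0.005],[0,0,0],-1],[[-0.0056,-0.0017,-0.005],[0,0,0],-1],[[-0.0056,-0.0017,-0.005],[0,0,0],-1],[[-0.0056,-0.0017,-0.005],[0,0,0],-1],[[-0.0056,-0.0017,-0.005],[0,0,0],-1],[[-0.0056,-0.0017,-0.005],[0,0,0],-1],[[0,0,0],[0,0,0],-1],[[0,0,0],[0,0,0],-1]]'
python3 - <<'E'
from plan import *
from h import snap,cloud,cv2
a=snap('scene')[0];cv2.imwrite('pics/g.png',cv2.resize(a[180:384,200:450],(735,600),interpolation=cv2.INTER_CUBIC))
R1=R0;G=o['tool_pos']-.0188*R1[:,2];fy=-R1[:,1];fz=-R1[:,2];fx=np.cross(fy,fz)
W,_=cloud('scene');q=W-G;A_,b,c=q@fx,q@fy,q@fz
m=(abs(b)<.012)&(c>-.055)&(c<.02)&(A_<-.022)&(A_>-.12)
P=W[m];cc=P.mean(0);V=np.linalg.svd(P-cc)[2];n=V[2]*np.sign(V[2]@fy)
print(m.sum(),'a',np.percentile(A_[m],[1,99]),'b',np.median(b[m]),'c',np.percentile(c[m],[1,99]),'n',n,'angle to lens',np.degrees(np.arccos(n@lz)))
w=G-.054*fx-.0172*fz-L;print('window in lens',w@lx,w@ly,w@lz);print('to .022',tgt(.022)-o['tool_pos'],rv)
E
```

```text
clock: 18.2
tool_pos: [0.6995, 0.1561, 0.1452]
orientation: [-138.1, 15.1, -61.5]
force: [0.5, -0.6, -0.9]
opening: 0.0078
gripper_force: 30.0
(1.3568620297574415e-05, (-1, 1, -1)) [-0.000e+00  1.988e-01  1.000e-04  6.016e-01  4.636e-01 -0.000e+00
  3.781e-01  0.000e+00  1.918e-01 -1.000e+00  1.000e+00 -1.000e+00] pos err 1.1252850298404393e-05
rotvec [-0.03478808  0.1621764  -0.02499526] 0.1677383600848418
1243 a [-0.09300502 -0.02268994] b 0.0023058823716810804 c [-0.04156419  0.00672121] n [0.73296891 0.20961089 0.64716293] angle to lens 0.6011588517003169
window in lens 0.000391337564400192 -0.0009537799696935106 0.039602468578263474
to .022 [-0.01356355 -0.00272501 -0.01106016] [-0.03478808  0.1621764  -0.02499526]
```

View pics/g.png

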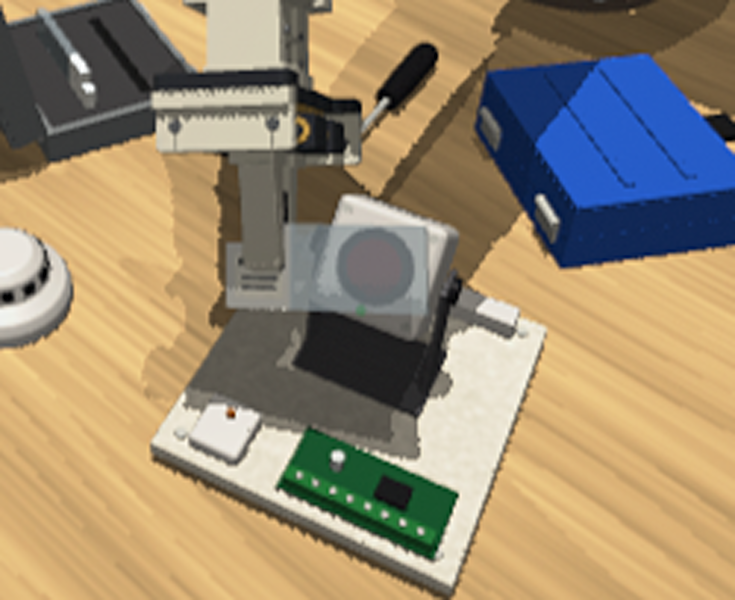

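The window (290–428, 225–312) lies over the lens at (375,265), parallel within 1° and about 40 mm out. Closing to about 23 mm.

```bash
python3 -m crank '[[[-0.003,-0.0006,-0.0025],[0,0,0],-1],[[-0.003,-0.0006,-0.0025],[0,0,0],-1],[[-0.003,-0.0006,-0.0025],[0,0,0],-1],[[-0.003,-0.0006,-0.0025],[0,0,0],-1],[[0,0,0],[0,0,0],-1],[[0,0,0],[0,0,0],-1],[[0,0,0],[0,0,0],-1],[[0,0,0],[0,0,0],-1],[[0,0,0],[0,0,0],-1]]'
python3 - <<'E'
from plan import *
G=o['tool_pos']-.0188*R0[:,2];fy=-R0[:,1];fz=-R0[:,2];fx=np.cross(fy,fz)
w=G-.054*fx-.0172*fz-L;print('window in lens',w@lx,w@ly,w@lz,o['force'],np.abs(o['qvel']).max())
E
```

```text
clock: 19.15
tool_pos: [0.6875, 0.154, 0.1353]
orientation: [-138.1, 15.1, -61.4]
force: [0.8, -0.1, -0.8]
opening: 0.0078
gripper_force: 30.0
(1.3568620297574415e-05, (-1, 1, -1)) [-0.000e+00  1.988e-01  1.000e-04  6.016e-01  4.636e-01 -0.000e+00
  3.781e-01  0.000e+00  1.918e-01 -1.000e+00  1.000e+00 -1.000e+00] pos err 1.1252850298404393e-05
rotvec [-0.03976649  0.16708517 -0.04667185] 0.17798059106448075
window in lens 0.00014571831721881643 0.00015837928751463972 0.02386534187507477 [ 0.78402688 -0.14455551 -0.8176499 ] 0.07289303989241092
```

```bash
python3 -c "from plant import close_job;print(close_job())"
```

```text
the job is handed in; nothing more can be done
None
```

I opened the grey case's lid onto its stop and handed in still holding the front filter by its frosted end. Its window is less than 1 mm off the lens axis and about 24 mm out, label side up and within 1° of parallel, by my own measurements; the hand-in returned no verdict.

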